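Gauge the depth of a heater well

TASK

Take the steel depth gauge out of its stand and lower it, foot first, into the one open well of the dry-block heater. Its sliding collar will catch on the top of the heater: keep pressing gently, so that the collar slides up the rod, until the foot is pressed firmly on the bottom of the well, without forcing it. Then let go and leave the gauge standing there upright with the collar down at the mouth of the well, marking the depth, and leave everything else in its place.

Things in the scene. Friction and masses are not known exactly. Their poses are not given: they have to be found in the camera images.
- gauge: depth gauge, about 0.13 kg, standing upright in the stand: a plain steel rod 12 mm in diameter with a tapered foot (6 mm wide at the end, full width 7 mm up), fine dark graduation rings, and on top a black square handle 22 x 22 mm, 40 mm tall. Origin at the foot's end, z up along the rod; the rod runs from 0 to 105 mm, the handle from 105 to 145 mm, its flat sides facing the gauge's x and y. It carries the collar (see marker).
- gauge_tip (a point): end of the gauge's foot (the same point as the gauge's origin)
- gauge_handle (a point): middle of the gauge's handle, 125 mm above the foot
- marker (a joint): the sliding collar on the gauge's rod: an aluminium disc 32 mm in diameter and 9 mm thick. Value: how far (m) it has been pushed up the rod from its lowest place, 0 to 0.060; at 0 (as at the start) its underside is 32 mm above the foot's end. It grips the rod: it takes about 4 N to slide it and it stays where it is left, so the gauge's own weight does not slide it.
- marker_under (a point): centre of the collar's underside
- stand: white plastic stand, 60 mm (x) by 120 mm (y), 50 mm high, fixed to the bench, origin at the centre of its underside. The gauge stands in a 14 mm hole at x = 0, y = +30 mm, 32 mm deep, its collar resting on the stand's top; a short thin clear rod (not needed, reaching 43 mm above the stand) stands in a smaller hole at y = -35 mm.
- heater: ivory dry-block heater, 130 mm (x) by 120 mm (y), 90 mm high, fixed to the bench, origin at the centre of its underside. In the middle of its flat top is one open well with a dark inside and a thin steel rim ring, 14 mm in diameter (the gauge's rod has 1 mm all round); two rows of three grey stoppers, 18 mm wide and 6 mm high, close small wells 45 mm to each side of it in y. It and the well's bottom must not be pressed by the gauge with more than 18 N in all.
- well_mouth (a point): centre of the well's mouth, at the heater's top, 90 mm above the bench; the well goes straight down from here
- well_liner: the inside of the well, origin at the centre of its mouth, z up; it carries the well's bottom. How deep the bottom lies is not known and differs each time: between 42 and 78 mm below the mouth. The bottom is a firm pad that gives about 1 mm for 6 N.
- cal_weight: bystander: steel calibration weight, 34 mm wide, 48 mm tall, origin under its centre
- vial_bottle: bystander: small amber bottle, 40 mm wide, 75 mm tall, origin under its centre
- beaker: bystander: glass beaker, 70 mm wide, 90 mm tall, origin under its centre
- wash_bottle: bystander: white plastic bottle, 68 mm wide, 150 mm tall, origin under its centre
- spare_rod: bystander: short clear rod in the stand's other hole, 8 mm thick, 75 mm long, origin at its lower end
- pen: bystander: black pen lying on the bench, 10 mm thick, 130 mm long, origin under its middle
- tube0: bystander: white-capped clear tube, 14 mm thick, 80 mm tall, standing in the green tube rack beyond the working area, origin at its lower end
- tube1: bystander: a second tube like it, in the same rack
There are look-alikes about, which are no part of the job. Of the things that look like the heater, the middle-sized one is meant. Leave any purple look-alike of the stand alone.

How it is judged:
On the way, in this order (a step that is already met when the one before it is completed fails the run):
1. the gauge is drawn out of its stand, its foot clear of the stand's top (z of gauge_tip in the frame of stand above 0.055 m), for 0.1 s.
2. the gauge's foot is pressed on the bottom of the well with more than 2 N for 0.2 s, the gauge upright in the well (contact force between gauge and well_liner above 2 N and horizontal distance between gauge_tip and well_mouth below 0.004 m and angle between gauge's own z axis and vertical below 0.06 rad), for 0.2 s.
At the end, for the whole second after the job is handed in: The gauge stands released and at rest in the heater's well, upright within 0.06 rad, its foot resting on the well's bottom (more than 0.1 N, at least 39 mm below the mouth, within 4 mm of the well's axis), and the collar's underside is within 3 mm of the well's mouth (contact force between gauge and well_liner above 0.1 N and horizontal distance between gauge_tip and well_mouth below 0.004 m and z of gauge_tip in the frame of well_mouth below -0.039 m and z of marker_under in the frame of well_mouth between -0.003 and 0.003 m and angle between gauge's own z axis and vertical below 0.06 rad and linear speed of gauge below 0.02 m/s); the robot touches nothing.
It fails at once if the gauge presses on the heater (top, well walls and bottom together) with more than 18 N (contact force between gauge and heater above 18 N).
It fails at once if one of the bystanders (weight, small bottle, beaker, wash bottle, spare rod, pen, tubes in the rack) is shifted by more than 25 mm (distance of any of cal_weight, vial_bottle, beaker, wash_bottle, spare_rod, pen, tube0, tube1 from where it was at the start of the episode above 0.025 m).
It also fails if it takes over 46 s, if anything falls off the work surface, if the arm or the gripper's body presses on something with over 40 N, if the wrist force passes 120 N, or if a joint passes its speed limit or range.

ROBOT

A 6-joint arm with a two-finger parallel gripper is mounted at the origin on the work surface. World frame = base frame: x ahead of the robot, y to its left, z up, the work surface at z = 0. Lengths are in m, angles in rad, forces in N, time in s.
With the tool pointing down it reaches from about 0.375 to 0.9 m from the base axis. Payload 3.1 kg.
Tool frame: the origin (TCP) lies at the very end of the fingers, on their centre line; the grasp point (between the pads) lies 19 mm behind it; z points along the fingers, y is the direction in which the jaws open and shut (so a half turn about z gives the same grasp; the last joint's range is limited). The gripper opens to 87 mm and grips with 3 to 60 N. Pads are 19 mm wide; open, the fingers measure 117 mm over their backs; the gripper's body (75 mm by 190 mm) begins 51 mm behind the grasp point.
Start: joints at [0.935, 0.527, 1.433, -0, 1.181, -0.178], TCP at [0.276, 0.561, 0.223] pointing down, gripper open.
Joint ranges: [-3.08, 3.08], [-0.75, 2.2], [0.22, 2.44], [-1.43, 4.57], [0, 2.65], [-2.85, 2.85]. Speed limits (rad/s): [2.79, 2.79, 3.14, 3.14, 3.14, 3.14].

INTERFACE

Orientations are given as a unit quaternion [x, y, z, w].
In Python, from rig import robot gives the robot as it stands. The module is installed in compiled form; this text tells all that it offers.
- The arm moves only by the tool send_rows, never from a script. Its argument "deltas" is a list of rows, each an object of numbers: "tx", "ty", "tz": the shift along the tool's x, y, z in cm; "rx", "ry", "rz": the turn, a rotation vector about the tool's x, y, z in rad. A call has 1 to 5 rows; each row is the pose to reach, as a shift and turn from the pose commanded when the call began, along the tool's axes at that moment; what a row does not reach only later rows make up. A row lasts 1/12 s, in which the tool goes at most 41.7 mm and 7.16 degrees, less where a joint would pass 70% of its speed; a pose out of reach is approached as far as the arm can. A call with a gripper value outside its range is refused whole. "claw" is the finger opening in cm, from 0 to 8.7, set as the call begins (left out, the last holds). The fingers move at their own pace and stop on an object; "squeeze" is the grip in N (left out, the last holds). Time passes only in rows, so rows that repeat a pose let the fingers close. It gives the time, the measured TCP pose, the force and the opening at its end, in the units of the state.
- robot.get_obs(): the state, without advancing time (a new reading comes with each control period).
- robot.camera(name): name is "scene" or "top" or "wrist"; returns a dict with "color" (420x560x3 uint8, red, green, blue), "z_map" (420x560 float32, m along the optical axis (not along the pixel's ray), 0 where there is no reading), "intrinsics" (3x3 intrinsics, pixels), "R" (3x3) and "t" (3): a world point X has camera coordinates R X + t; the wrist camera has in their place "tool_from_camera" (4x4, takes a point from camera to tool coordinates, whose origin is the TCP and whose axes are the flange's). Camera axes: x right, y down, z forward; pixel columns grow to the right and rows downward; lengths in m; the calibration is good to about 2 mm. The wrist camera is an equidistant fisheye: a pixel r from the principal point sees the ray r / f radians off the axis. A picture is of the moment at which its call begins: read the wrist's pose just before it.
- robot.hand_in(): hands the job in, once; it reports no verdict.
Trained networks look in the newest picture that a camera, given by its name, has taken for a name from the list of things; names that differ only in an ending like _2 or _b are one class to them, and where a whole thing is asked for, a point or a joint stands for the part that bears it (a point fixed in the world has none). Each returns a list of dicts, best first, with "p" (0 to 1); they miss things now and then, are a little off and sometimes report something else, mostly with a low value. They report only what shows in the picture. A call takes as long as a camera call. They do not tell look-alikes from the thing itself.
- robot.outline_of(label, camera): "pixels" (420x560 bool, what is visible of it) and "xy" ([column, row] in pixels, amid what is visible of it).
- robot.tip_of(label, camera): "xy" ([column, row] in pixels: a listed point, or the origin of a listed thing).
The state is a dict: "time": time; "q": joint angles; "joint_velocities": joint speeds; "joint_torque": joint torques, N m; "position": TCP position; "tool_rot": TCP orientation; "ft_force": force on the tool from outside, world axes, zero at the start; "moment": the same for the moment, N m; "grip_width": finger opening in m.
Only numpy, scipy, OpenCV 4.12 (cv2) and the standard library are available. Lean on these libraries where they do the work, as an engineer would, in place of code of your own. Each camera call takes 0.05 s, during which the arm holds its last target.

## Working session

There is one attempt and no reset: what is moved stays moved. The work goes in short steps, Python scripts to look and compute and a tool call to move; the robot and the scene stay as the last step left them, time stands still between calls to the robot, and variables do not carry over. Pictures are saved under pics/ and viewed, and the job is handed in when it is done.

Besides the shell and the picture viewer there is one more tool, called after "Emit:" as name([rows], argument=value, ...), one row to a line, values as JSON. send_rows: Moves the arm, as the interface text tells. Its arguments: {"type":"object","properties":{"deltas":{"type":"array","items":{"type":"object","properties":{"tx":{"type":"number"},"ty":{"type":"number"},"tz":{"type":"number"},"rx":{"type":"number"},"ry":{"type":"number"},"rz":{"type":"number"}}}},"claw":{"type":"number"},"squeeze":{"type":"number"}},"required":["deltas"]}

```bash
mkdir -p pics; cat > h.py <<'E'
import numpy as np, cv2
from rig import robot
from scipy.spatial.transform import Rotation as Ro
def save(c,n,name):
    cv2.imwrite(f'pics/{name}.png',cv2.cvtColor(c['color'],cv2.COLOR_RGB2BGR))
def world(c,u,v,z=None):
    K=c['intrinsics'];
    if z is None: z=c['z_map'][int(round(v)),int(round(u))]
    p=np.array([(u-K[0,2])/K[0,0]*z,(v-K[1,2])/K[1,1]*z,z])
    return c['R'].T@(p-c['t'])
def worldplane(c,u,v,h):
    K=c['intrinsics'];d=c['R'].T@np.array([(u-K[0,2])/K[0,0],(v-K[1,2])/K[1,1],1]);o=-c['R'].T@c['t']
    return o+d*(h-o[2])/d[2]
E
python3 - <<'E'
from h import *
for n in ['scene','top']:
    c=robot.camera(n);save(c,n,n+'1')
    np.savez(n+'1.npz',**c)
    for l in ['gauge','stand','heater','marker']:
        for d in robot.outline_of(l,n)[:5]: print(n,l,round(d['p'],2),np.round(d['xy']),d['pixels'].sum(),np.round(world(c,*d['xy']),3))
    for l in ['well_mouth','gauge_handle','gauge_tip','marker_under']:
        for d in robot.tip_of(l,n)[:4]: print(n,l,round(d['p'],2),np.round(d['xy'],1),np.round(world(c,*d['xy']),3))
print(robot.get_obs())
E
```

```text
scene gauge 0.72 [349. 152.] 408 [0.543 0.456 0.049]
scene gauge 0.51 [256. 227.] 175 [ 0.486 -0.132  0.109]
scene gauge 0.33 [316. 182.] 1571 [0.537 0.173 0.098]
scene stand 0.96 [205. 248.] 915 [ 0.366 -0.252  0.05 ]
scene stand 0.79 [248. 251.] 803 [ 0.489 -0.19   0.051]
scene stand 0.63 [307. 298.] 18 [ 0.744 -0.262  0.074]
scene stand 0.58 [255. 228.] 167 [ 0.482 -0.135  0.102]
scene stand 0.5 [308. 233.] 230 [ 0.618 -0.024  0.056]
scene heater 0.85 [316. 148.] 628 [0.42  0.397 0.06 ]
scene heater 0.76 [264. 150.] 2592 [0.297 0.207 0.121]
scene heater 0.61 [315. 181.] 1517 [0.53  0.184 0.091]
scene marker 0.38 [255. 235.] 73 [ 0.478 -0.133  0.065]
scene well_mouth 0.9 [314.2 142.1] [0.401 0.419 0.066]
scene well_mouth 0.78 [262.9 139. ] [0.252 0.268 0.115]
scene well_mouth 0.74 [318.3 174.7] [0.524 0.218 0.093]
scene gauge_handle 0.65 [254.2 220.2] [ 0.487 -0.146  0.151]
scene gauge_tip 0.71 [256.8 244.8] [ 0.499 -0.152  0.048]
scene marker_under 0.43 [254.9 236.2] [ 0.483 -0.138  0.067]
scene marker_under 0.19 [236.2 363.1] [ 0.689 -0.533  0.079]
top gauge 0.5 [313. 220.] 90 [ 
[... 727 characters left out ...]
057]
{'time': 0.9, 'q': array([ 9.35452450e-01,  5.27494605e-01,  1.43269575e+00,  1.01147845e-05,
        1.18142753e+00, -1.78487563e-01]), 'joint_velocities': array([ 0.00050738,  0.00013772, -0.00201987, -0.00054533,  0.00056534,
        0.00046403]), 'joint_torque': array([ 8.69934865e-05, -4.39998651e+01, -1.76985866e+01,  6.34154747e-02,
        5.04230219e-02, -1.87895267e-05]), 'position': array([0.27565281, 0.56089725, 0.22255307]), 'tool_rot': array([ 2.26448661e-01,  9.74023102e-01, -9.73651511e-06, -9.29096829e-06]), 'ft_force': array([-0.01272022,  0.73043013,  0.48685677]), 'moment': array([-1.67437349e-05, -3.13029023e-02,  3.06271050e-02]), 'grip_width': 0.08725160580800595}
```

View pictures.

View pics/scene1.png

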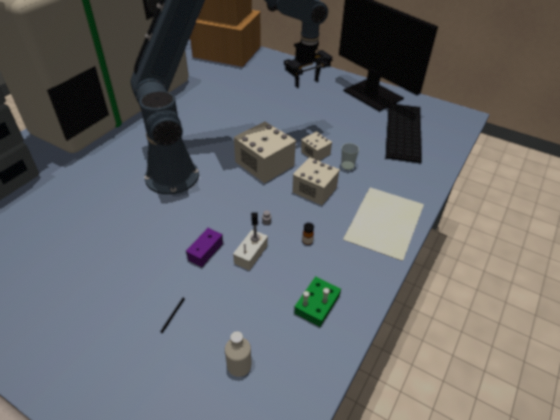

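View pics/top1.png

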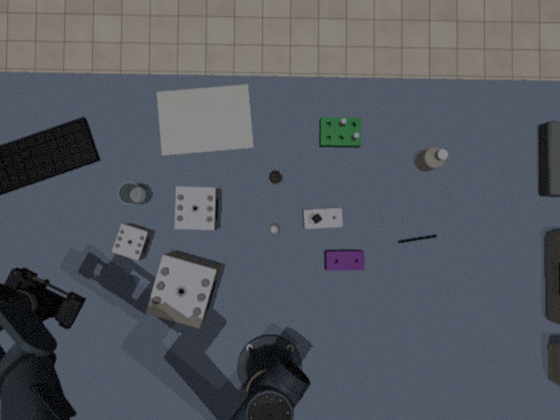

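```bash
python3 - <<'E'
import cv2,numpy as np
a=cv2.imread('pics/scene1.png')[190:300,170:340];b=cv2.imread('pics/top1.png')[180:310,100:370]
cv2.imwrite('pics/cs.png',cv2.resize(a,None,fx=4.5,fy=4.5,interpolation=2));cv2.imwrite('pics/ct.png',cv2.resize(b,None,fx=2.9,fy=2.9,interpolation=2))
E
```

```text
(no output)
```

View pics/cs.png

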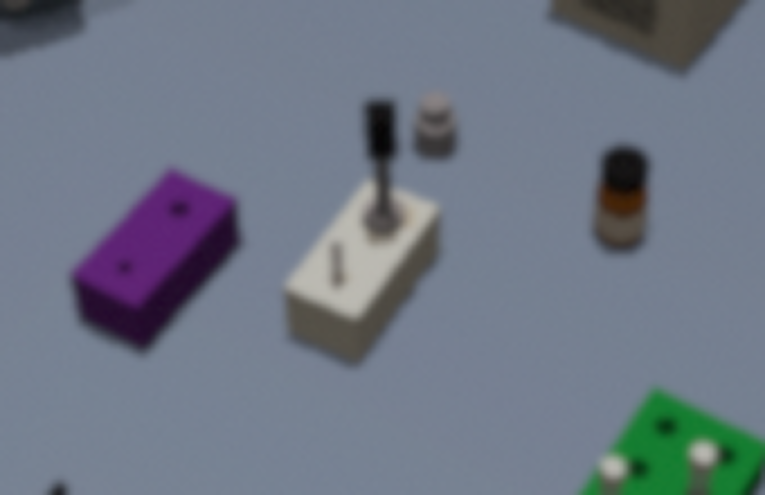

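View pics/ct.png

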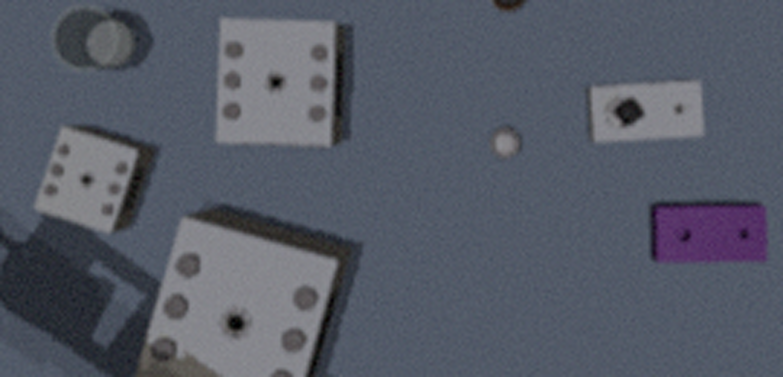

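```bash
cat >> h.py <<'E'
def plan(target,yaw=None,o=None,n=None):
    """rows from the current pose; tool pointing down; yaw = world angle of tool y axis (mod pi)"""
    o=o or robot.get_obs(); R=Ro.from_quat(o['tool_rot']); M=R.as_matrix()
    d=np.array(target)-o['position']; cy=np.arctan2(M[1,1],M[0,1])
    T=M.T@d*100
    # target rot: z down exactly
    y=cy if yaw is None else cy+((yaw-cy+np.pi/2)%np.pi-np.pi/2)
    yy=np.array([np.cos(y),np.sin(y),0]);zz=np.array([0,0,-1.]);xx=np.cross(yy,zz)
    rv=(R.inv()*Ro.from_matrix(np.c_[xx,yy,zz])).as_rotvec()
    k=max(np.linalg.norm(d)/.0417,np.linalg.norm(rv)/.125)
    print('tool y yaw deg',np.degrees(cy),'T cm',np.round(T,2),'rv',np.round(rv,4),'rows>=',round(k,2))
def wr():
    o=robot.get_obs();c=robot.camera('wrist');M=Ro.from_quat(o['tool_rot']).as_matrix();return o,c
def wpix(o,c,u,v,h):
    K=c['intrinsics'];a=np.array([(u-K[0,2])/K[0,0],(v-K[1,2])/K[1,1]]);r=np.linalg.norm(a)
    d=np.array([*(a/r*np.sin(r) if r>0 else a),np.cos(r)]);T=c['tool_from_camera']
    M=Ro.from_quat(o['tool_rot']).as_matrix();d=M@T[:3,:3]@d;p=o['position']+M@T[:3,3]
    return p+d*(h-p[2])/d[2]
def wproj(o,c,X):
    T=c['tool_from_camera'];M=Ro.from_quat(o['tool_rot']).as_matrix()
    p=T[:3,:3].T@(M.T@(np.array(X)-o['position'])-T[:3,3]);th=np.arctan2(np.hypot(p[0],p[1]),p[2]);K=c['intrinsics']
    u=p[:2]/np.hypot(p[0],p[1])*th
    return u[0]*K[0,0]+K[0,2],u[1]*K[1,1]+K[1,2]
E
python3 - <<'E'
from h import *
c=dict(np.load('top1.npz'))
f=lambda x,y:worldplane(c,100+x/2.9,180+y/2.9,.09)[:2].round(4)
print('well',f(276,82)); print([f(*p) for p in [(234,50),(232,80),(232,111),(319,53),(318,82),(317,113)]])
o,w=wr();print(w['tool_from_camera'].round(4),w['intrinsics'])
g=lambda x,y,z:worldplane(c,100+x/2.9,180+y/2.9,z)[:2].round(4)
print('gauge top',g(628,111,.163),'spare hole top',g(679,109,.093),'stand corners',[g(*p,.05) for p in[(590,87),(702,81),(705,133),(595,142)]])
plan([.43,.235,.25],o=o)
plan([.43,.235,.25],yaw=np.pi/2,o=o)
E
```

```text
well [0.5062 0.2312]
[array([0.5394, 0.2756]), array([0.5079, 0.2772]), array([0.4753, 0.2767]), array([0.5371, 0.1865]), array([0.5066, 0.1872]), array([0.474 , 0.1878])]
[[ 8.000e-04 -9.576e-01 -2.883e-01  7.950e-02]
 [ 1.000e+00  7.000e-04  4.000e-04 -4.000e-04]
 [-2.000e-04 -2.883e-01  9.576e-01 -1.623e-01]
 [ 0.000e+00  0.000e+00  0.000e+00  1.000e+00]] [[325.1922621    0.         284.46963242]
 [  0.         325.1922621  210.30529032]
 [  0.           0.           1.        ]]
gauge top [ 0.4783 -0.1315] spare hole top [ 0.4815 -0.193 ] stand corners [array([ 0.505 , -0.1023]), array([ 0.5127, -0.2245]), array([ 0.456, -0.228]), array([ 0.4453, -0.1081])]
tool y yaw deg 63.823841430217406 T cm [-28.23 -22.44  -2.74] rv [-0. -0. -0.] rows>= 8.67
tool y yaw deg 63.823841430217406 T cm [-28.23 -22.44  -2.74] rv [-0.     -0.     -0.4569] rows>= 8.67
```

Emit:
send_rows([
  {"tx": -3.3,"ty": -2.37,"tz": -0.3},
  {"tx": -6.6,"ty": -4.74,"tz": -0.6},
  {"tx": -9.9,"ty": -7.11,"tz": -0.9},
  {"tx": -13.2,"ty": -9.48,"tz": -1.2},
  {"tx": -16.5,"ty": -11.85,"tz": -1.5},
])

```text
schema error: expected keys tx, ty, tz, rx, ry, rz
```

Emit:
send_rows([
  {"tx": -3.3,"ty": -2.37,"tz": -0.3,"rz": -0.12},
  {"tx": -6.6,"ty": -4.74,"tz": -0.6,"rz": -0.24},
  {"tx": -9.9,"ty": -7.11,"tz": -0.9,"rz": -0.36},
  {"tx": -13.2,"ty": -9.48,"tz": -1.2,"rz": -0.457},
])

```text
schema error: expected keys tx, ty, tz, rx, ry, rz
```

```bash
python3 - <<'E'
from h import *
o=robot.get_obs();print(o['time'],o['position'],o['joint_velocities'].round(3))
o,w=wr();save(w,0,'w1')
for l in ['heater','well_mouth','gauge','stand']:
    for d in robot.outline_of(l,'wrist')[:3] if l in('heater','gauge','stand') else robot.tip_of(l,'wrist')[:4]: print(l,round(d['p'],2),d['xy'],wpix(o,w,*d['xy'],.09).round(4))
im=cv2.imread('pics/w1.png');u,v=wproj(o,w,[.506,.231,.09]);print(u,v);a,b=int(u),int(v)
cv2.imwrite('pics/w1c.png',cv2.resize(im[max(0,b-70):b+70,max(0,a-90):a+90],None,fx=4,fy=4,interpolation=2));print(max(0,a-90),max(0,b-70))
plan([.42,-.13,.27],o=o)
E
```

```text
0.95 [0.27566    0.56090163 0.22256327] [-0.     0.    -0.    -0.001 -0.001  0.001]
heater 0.65 [241.2, 323.2] [0.3807 0.4553 0.09  ]
heater 0.57 [82.8, 239.0] [0.214  0.3374 0.09  ]
well_mouth 0.9 [240.7, 327.1] [0.3853 0.452  0.09  ]
159.5845041422303 421.1172722989379
69 351
tool y yaw deg 63.823732547403075 T cm [-43.43 -55.64  -4.75] rv [ 0. -0.  0.] rows>= 16.96
```

View pics/w1.png

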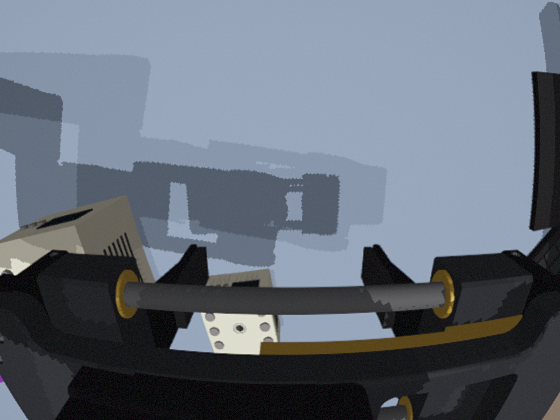

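View pics/w1c.png

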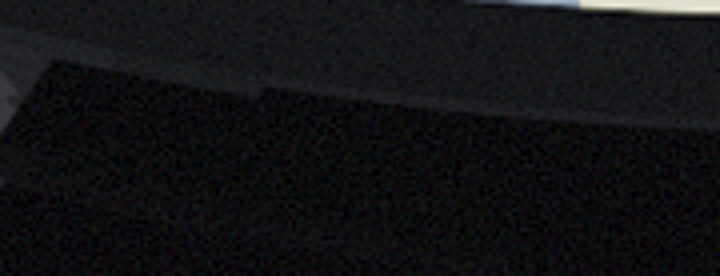

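```bash
python3 - <<'E'
from h import *
plan([.57,.231,.25],yaw=np.pi/2)
E
```

```text
tool y yaw deg 63.82818763300068 T cm [-40.97 -16.63  -2.74] rv [-0.      0.     -0.4568] rows>= 10.62
```

Emit:
send_rows([
  {"tx": -3.8,"ty": -1.53,"tz": -0.26,"rx": 0,"ry": 0,"rz": 0},
  {"tx": -7.6,"ty": -3.06,"tz": -0.52,"rx": 0,"ry": 0,"rz": 0},
  {"tx": -11.4,"ty": -4.59,"tz": -0.78,"rx": 0,"ry": 0,"rz": 0},
  {"tx": -15.2,"ty": -6.12,"tz": -1.04,"rx": 0,"ry": 0,"rz": 0},
  {"tx": -19.0,"ty": -7.65,"tz": -1.3,"rx": 0,"ry": 0,"rz": 0},
])

```text
time: 1.62
position: [0.4133, 0.4071, 0.2358]
tool_rot: [0.226, 0.974, 0.0, 0.0]
ft_force: [-0.2, 0.5, -0.0]
grip_width: 0.0867
```

Emit:
send_rows([
  {"tx": -3.8,"ty": -1.53,"tz": -0.26,"rx": 0,"ry": 0,"rz": -0.1},
  {"tx": -7.6,"ty": -3.06,"tz": -0.52,"rx": 0,"ry": 0,"rz": -0.2},
  {"tx": -11.4,"ty": -4.59,"tz": -0.78,"rx": 0,"ry": 0,"rz": -0.3},
  {"tx": -15.2,"ty": -6.12,"tz": -1.04,"rx": 0,"ry": 0,"rz": -0.4},
  {"tx": -19.0,"ty": -7.65,"tz": -1.3,"rx": 0,"ry": 0,"rz": -0.457},
])

```text
time: 2.03
position: [0.5503, 0.2543, 0.2489]
tool_rot: [-0.002, 1.0, 0.0, 0.0]
ft_force: [0.3, 0.5, -0.1]
grip_width: 0.0869
```

```bash
python3 - <<'E'
from h import *
o=robot.get_obs();print(o['time'],o['position'],o['joint_velocities'].round(3))
o,w=wr();save(w,0,'w2')
for l in ['heater','well_mouth']:
    for d in robot.outline_of(l,'wrist')[:3] if l in('heater','gauge','stand') else robot.tip_of(l,'wrist')[:4]: print(l,round(d['p'],2),d['xy'],wpix(o,w,*d['xy'],.09).round(4))
im=cv2.imread('pics/w2.png');u,v=wproj(o,w,[.506,.231,.09]);print(u,v);a,b=int(u),int(v)
cv2.imwrite('pics/w2c.png',cv2.resize(im[max(0,b-70):b+70,max(0,a-90):a+90],None,fx=4,fy=4,interpolation=2));print(max(0,a-90),max(0,b-70))
plan([.54,-.13,.27],o=o)
E
```

```text
2.0333 [0.55029476 0.25427021 0.24885835] [-0.747  0.155 -0.378  0.006  0.211 -1.371]
heater 0.92 [264.0, 150.5] [0.5057 0.2337 0.09  ]
heater 0.55 [304.9, 11.8] [0.3647 0.2732 0.09  ]
well_mouth 0.83 [257.6, 149.9] [0.5051 0.2273 0.09  ]
well_mouth 0.67 [445.5, 60.1] [0.4017 0.4227 0.09  ]
261.30166266284004 150.76714180784674
171 80
tool y yaw deg 90.24733053609144 T cm [  1.19 -38.42  -2.12] rv [ 0.0002  0.0003 -0.    ] rows>= 9.23
```

View pics/w2.png

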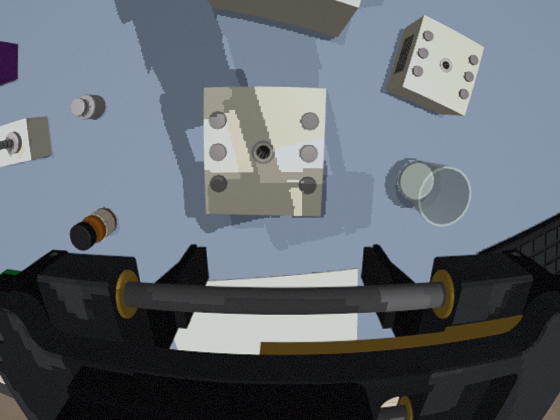

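View pics/w2c.png

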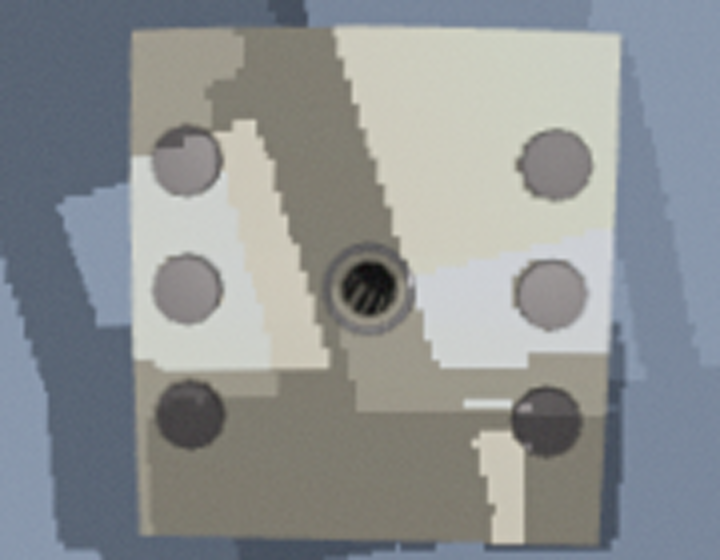

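Emit:
send_rows([
  {"tx": 0.2,"ty": -3.84,"tz": -0.2,"rx": 0,"ry": 0,"rz": 0},
  {"tx": 0.4,"ty": -7.68,"tz": -0.4,"rx": 0,"ry": 0,"rz": 0},
  {"tx": 0.6,"ty": -11.52,"tz": -0.6,"rx": 0,"ry": 0,"rz": 0},
  {"tx": 0.8,"ty": -15.36,"tz": -0.8,"rx": 0,"ry": 0,"rz": 0},
  {"tx": 1.0,"ty": -19.2,"tz": -1.0,"rx": 0,"ry": 0,"rz": 0},
])

```text
time: 2.6
position: [0.538, 0.064, 0.2586]
tool_rot: [-0.001, 1.0, 0.0, -0.0]
ft_force: [0.6, 0.2, -0.0]
grip_width: 0.0871
```

Emit:
send_rows([
  {"tx": 0.1,"ty": -3.84,"tz": -0.2,"rx": 0,"ry": 0,"rz": 0},
  {"tx": 0.2,"ty": -7.68,"tz": -0.4,"rx": 0,"ry": 0,"rz": 0},
  {"tx": 0.3,"ty": -11.52,"tz": -0.6,"rx": 0,"ry": 0,"rz": 0},
  {"tx": 0.3,"ty": -15.36,"tz": -0.8,"rx": 0,"ry": 0,"rz": 0},
  {"tx": 0.3,"ty": -17.5,"tz": -1.0,"rx": 0,"ry": 0,"rz": 0},
])

```text
time: 3.02
position: [0.536, -0.1133, 0.2687]
tool_rot: [0.001, 1.0, -0.001, 0.0]
ft_force: [0.1, -0.1, 0.1]
grip_width: 0.087
```

```bash
python3 - <<'E'
from h import *
o,w=wr();save(w,0,'w3');np.savez('w3.npz',pos=o['position'],rot=o['tool_rot'],z=w['z_map'],c=w['color'])
print(o['time'],o['position'],o['joint_velocities'].round(3))
for l in ['gauge_handle','marker_under']:
    for d in robot.tip_of(l,'wrist')[:3]: print(l,round(d['p'],2),d['xy'],wpix(o,w,*d['xy'],.143).round(4))
for d in robot.outline_of('gauge','wrist')[:3]: print('gauge',round(d['p'],2),d['xy'],wpix(o,w,*d['xy'],.143).round(4))
im=cv2.imread('pics/w3.png');u,v=wproj(o,w,[.478,-.13,.163]);print(u,v);a,b=int(u),int(v)
cv2.imwrite('pics/w3c.png',cv2.resize(im[max(0,b-70):b+70,max(0,a-90):a+90],None,fx=4,fy=4,interpolation=2));print(max(0,a-90),max(0,b-70))
print('spare',wproj(o,w,[.4815,-.193,.093]))
E
```

```text
3.0167 [ 0.53597586 -0.11331189  0.26873725] [-0.41   0.04  -0.137  0.038  0.113 -0.407]
gauge_handle 0.67 [260.0, 142.2] [ 0.4802 -0.1352  0.143 ]
marker_under 0.43 [268.6, 131.7] [ 0.471  -0.1275  0.143 ]
gauge 0.78 [261.9, 138.8] [ 0.4772 -0.1335  0.143 ]
gauge 0.56 [360.9, 231.8] [ 0.5648 -0.04    0.143 ]
264.4612210500063 141.46556618272862
174 71
spare (np.float64(209.09736047030057), np.float64(140.59333643761417))
```

View pics/w3.png

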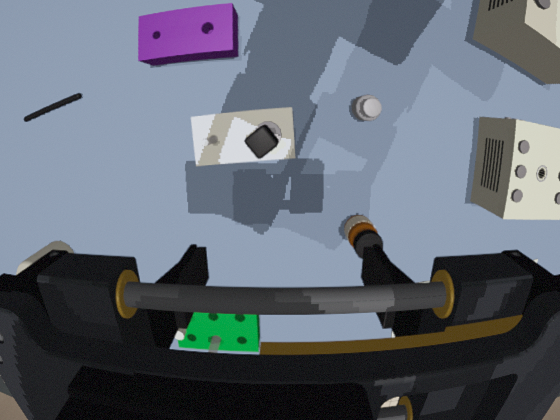

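View pics/w3c.png

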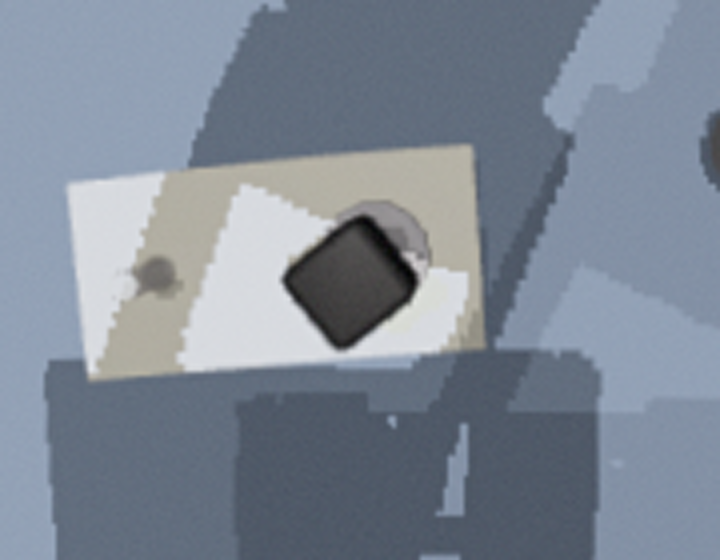

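```bash
cat > fit.py <<'E'
from h import *
d=np.load('w3.npz');o=dict(position=d['pos'],tool_rot=d['rot']);w=robot.camera('wrist')
f=lambda x,y,h:wpix(o,w,174+x/4,71+y/4,h)[:2]
P=dict(l=(284,281),t=(357,220),r=(410,288),b=(341,349))
Q={k:f(*p,.163) for k,p in P.items()};print(Q)
for a,b in ['lb','br','tr','lt']:
    e=Q[b]-Q[a];print(a,b,np.linalg.norm(e),np.degrees(np.arctan2(e[1],e[0]))%180)
print('centre top',np.mean(list(Q.values()),0),'spare top',f(155,272,.093))
print('stand',[f(*p,.05).round(4) for p in [(68,183),(472,145),(485,348),(91,380)]])
print('collar right/top edges z.059',f(430,250,.059),f(378,200,.059))
S=np.array([f(*p,.05) for p in [(68,183),(472,145),(485,348),(91,380)]]);c=S.mean(0);ax=(S[1]+S[2]-S[0]-S[3]);ax/=np.linalg.norm(ax);print('stand c',c,'hole',c+ax*.03,'spare hole',c-ax*.035,'yaw y axis',np.degrees(np.arctan2(ax[1],ax[0])))
z=d['z'];print(z[142,262])
T=w['tool_from_camera'];K=w['intrinsics']
E
python3 fit.py
```

```text
{'l': array([ 0.4776057 , -0.14610567]), 't': array([ 0.46518078, -0.13087949]), 'r': array([ 0.47933673, -0.12010446]), 'b': array([ 0.49197917, -0.13448586])}
l b 0.018482870229338956 38.952793609985186
b r 0.019148265302972495 131.31812522035924
t r 0.01779023207546335 37.27716614578284
l t 0.019652361917009115 129.21525786033075
centre top [ 0.4785256  -0.13289387] spare top [ 0.47993588 -0.18897078]
stand [array([ 0.4551, -0.2246]), array([ 0.4471, -0.105 ]), array([ 0.5068, -0.101 ]), array([ 0.5151, -0.22  ])]
collar right/top edges z.059 [ 0.47736252 -0.1170287 ] [ 0.46295565 -0.13170963]
stand c [ 0.481023   -0.16263702] hole [ 0.47898213 -0.13270652] spare hole [ 0.48340402 -0.19755594] yaw y axis 93.90078579433485
0.26325327
```

```bash
python3 - <<'E'
from h import *
o=robot.get_obs();print(o['q'])
plan([.4787,-.1326,.195],yaw=np.radians(129.3))
d=np.load('w3.npz')
c=dict(np.load('top1.npz'));print(wpix(dict(position=np.array([.55029476,.25427021,.24885835]),tool_rot=[-0.00216,1,0,0]),robot.camera('wrist'),263.2,152.2,.09))
E
```

```text
[-4.06103006e-01  3.69560933e-01  1.57347109e+00  9.66166050e-04
  1.20004601e+00 -1.97828340e+00]
tool y yaw deg 90.0591652017634 T cm [ 5.7  -2.34  7.33] rv [ 1.700e-03 -5.000e-04 -6.849e-01] rows>= 5.48
[0.50740041 0.23284717 0.09      ]
```

Emit:
send_rows([
  {"tx": 1.2,"ty": -0.5,"tz": 1.5,"rx": 0,"ry": 0,"rz": -0.12},
  {"tx": 2.4,"ty": -1.0,"tz": 3.0,"rx": 0,"ry": 0,"rz": -0.24},
  {"tx": 3.6,"ty": -1.5,"tz": 4.5,"rx": 0,"ry": 0,"rz": -0.36},
  {"tx": 4.8,"ty": -2.0,"tz": 6.0,"rx": 0,"ry": 0,"rz": -0.48},
  {"tx": 5.7,"ty": -2.34,"tz": 7.3,"rx": 0,"ry": 0,"rz": -0.6},
])

```text
time: 3.73
position: [0.478, -0.1323, 0.1947]
tool_rot: [-0.3, 0.954, 0.001, -0.001]
ft_force: [0.4, -0.0, 0.4]
grip_width: 0.087
```

Emit:
send_rows([
  {"tx": 0,"ty": 0,"tz": 0,"rx": 0,"ry": 0,"rz": -0.085},
  {"tx": 0,"ty": 0,"tz": 0,"rx": 0,"ry": 0,"rz": -0.085},
])

```text
time: 3.9
position: [0.4782, -0.1323, 0.1947]
tool_rot: [-0.337, 0.941, 0.001, -0.001]
ft_force: [-0.4, -0.1, 0.9]
grip_width: 0.0865
```

```bash
python3 - <<'E'
from h import *
plan([.4787,-.1326,.124],yaw=np.radians(129.3))
o,w=wr();save(w,0,'w4');print(o['joint_velocities'].round(3))
E
```

```text
tool y yaw deg 129.43999425410053 T cm [-0.03 -0.07  7.07] rv [ 0.0028 -0.0008  0.0024] rows>= 1.7
[ 0.004 -0.01  -0.041  0.002  0.001  0.118]
```

View pics/w4.png

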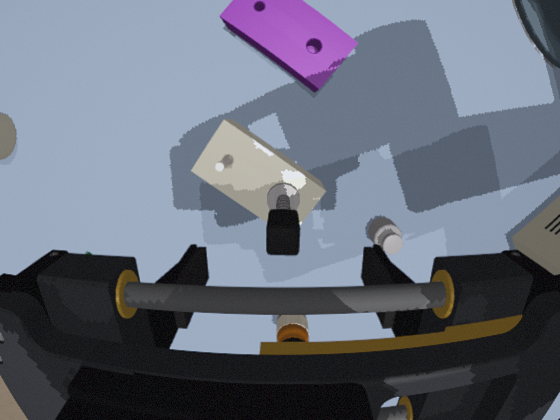

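Emit:
send_rows([
  {"tx": 0,"ty": -0.05,"tz": 2.5,"rx": 0.003,"ry": -0.001,"rz": 0},
  {"tx": 0,"ty": -0.05,"tz": 5,"rx": 0.003,"ry": -0.001,"rz": 0},
  {"tx": -0.03,"ty": -0.05,"tz": 7.0,"rx": 0.003,"ry": -0.001,"rz": 0},
  {"tx": -0.03,"ty": -0.05,"tz": 7.0,"rx": 0.003,"ry": -0.001,"rz": 0},
])

```text
time: 4.28
position: [0.4784, -0.1326, 0.1231]
tool_rot: [-0.336, 0.942, 0.001, -0.001]
ft_force: [-0.7, 0.4, 0.1]
grip_width: 0.0871
```

```bash
python3 - <<'E'
from h import *
plan([.4787,-.1326,.124],yaw=np.radians(129.3))
o,w=wr();save(w,0,'w5');np.savez('w5.npz',pos=o['position'],rot=o['tool_rot'],z=w['z_map']);print(o['ft_force'],o['moment'])
E
```

```text
tool y yaw deg 129.22387036347337 T cm [-0.03 -0.02 -0.1 ] rv [ 0.0027 -0.0011 -0.0013] rows>= 0.03
[-0.70949093  0.37139587  0.07733565] [0.04525782 0.09044387 0.01807863]
```

View pics/w5.png

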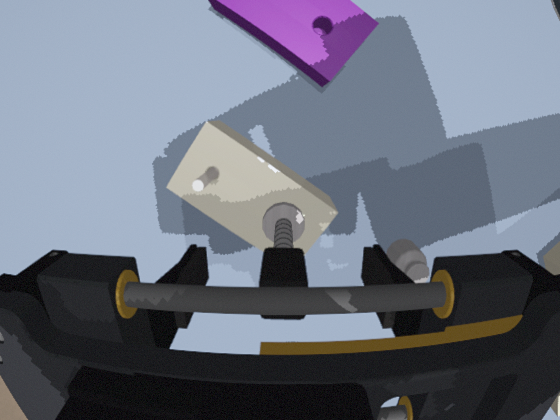

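Emit:
send_rows([
  {"tx": 0,"ty": 0,"tz": 0,"rx": 0,"ry": 0,"rz": 0},
  {"tx": 0,"ty": 0,"tz": 0,"rx": 0,"ry": 0,"rz": 0},
  {"tx": 0,"ty": 0,"tz": 0,"rx": 0,"ry": 0,"rz": 0},
  {"tx": 0,"ty": 0,"tz": 0,"rx": 0,"ry": 0,"rz": 0},
  {"tx": 0,"ty": 0,"tz": 0,"rx": 0,"ry": 0,"rz": 0},
], claw=1.0, squeeze=30)

```text
time: 4.75
position: [0.4803, -0.1348, 0.1264]
tool_rot: [-0.336, 0.942, -0.002, 0.002]
ft_force: [0.0, 0.3, 0.1]
grip_width: 0.0615
```

Emit:
send_rows([
  {"tx": 0,"ty": 0,"tz": 0,"rx": 0,"ry": 0,"rz": 0},
  {"tx": 0,"ty": 0,"tz": 0,"rx": 0,"ry": 0,"rz": 0},
  {"tx": 0,"ty": 0,"tz": 0,"rx": 0,"ry": 0,"rz": 0},
])

```text
time: 5.0
position: [0.4798, -0.1347, 0.1257]
tool_rot: [-0.336, 0.942, -0.001, 0.001]
ft_force: [-0.5, 0.3, -0.6]
grip_width: 0.0415
```

```bash
python3 - <<'E'
from h import *
plan([.4787,-.1326,.124])
o=robot.get_obs();print(o['q'],o['ft_force'],o['moment'],o['joint_velocities'].round(3))
E
```

```text
tool y yaw deg 129.2495677267096 T cm [-0.04  0.24  0.17] rv [-0.0032  0.0011  0.    ] rows>= 0.07
[-4.98140379e-01  5.08944549e-01  1.84150385e+00 -3.08249088e-04
  7.87751116e-01 -2.75375555e+00] [-0.54849627  0.26873195 -0.6450374 ] [ 0.06673778  0.0873788  -0.01454188] [ 0.001  0.004 -0.001  0.002  0.001 -0.   ]
```

Emit:
send_rows([
  {"tx": 0,"ty": 0.24,"tz": 0.17,"rx": -0.003,"ry": 0.001,"rz": 0},
  {"tx": 0,"ty": 0.24,"tz": 0.17,"rx": -0.003,"ry": 0.001,"rz": 0},
  {"tx": 0,"ty": 0.24,"tz": 0.17,"rx": -0.003,"ry": 0.001,"rz": 0},
])

```text
time: 5.25
position: [0.4781, -0.1326, 0.1237]
tool_rot: [-0.336, 0.942, 0.0, -0.0]
ft_force: [1.1, -1.0, -0.9]
grip_width: 0.0215
```

Emit:
send_rows([
  {"tx": 0,"ty": 0,"tz": 0,"rx": 0,"ry": 0,"rz": 0},
  {"tx": 0,"ty": 0,"tz": 0,"rx": 0,"ry": 0,"rz": 0},
])

```text
time: 5.42
position: [0.4781, -0.1327, 0.1236]
tool_rot: [-0.336, 0.942, 0.0, -0.0]
ft_force: [0.5, 0.2, -1.6]
grip_width: 0.0218
```

```bash
python3 - <<'E'
from h import *
plan([.4787,-.1326,.124])
o,w=wr();save(w,0,'w6');print(o['grip_width'],o['ft_force'],o['moment'],o['joint_velocities'].round(3))
E
```

```text
tool y yaw deg 129.25521799404902 T cm [-0.05 -0.04 -0.04] rv [ 0.0007 -0.0003  0.    ] rows>= 0.02
0.02183817934455089 [ 0.53965564  0.21721427 -1.58013919] [0.06647046 0.08035421 0.0465246 ] [-0.002 -0.001 -0.001  0.002  0.002  0.   ]
```

View pics/w6.png

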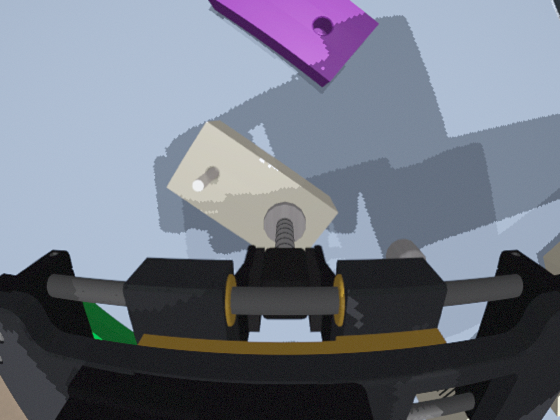

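Emit:
send_rows([
  {"tx": 0,"ty": 0,"tz": -1.0,"rx": 0,"ry": 0,"rz": 0},
  {"tx": 0,"ty": 0,"tz": -3.5,"rx": 0,"ry": 0,"rz": 0},
  {"tx": 0,"ty": 0,"tz": -7,"rx": 0,"ry": 0,"rz": 0},
  {"tx": 0,"ty": 0,"tz": -10.5,"rx": 0,"ry": 0,"rz": 0},
  {"tx": 0,"ty": 0,"tz": -12.5,"rx": 0,"ry": 0,"rz": 0},
])

```text
time: 5.88
position: [0.4794, -0.1333, 0.2521]
tool_rot: [-0.336, 0.942, -0.002, 0.002]
ft_force: [0.3, -0.9, -1.5]
grip_width: 0.0223
```

Emit:
send_rows([
  {"tx": 0,"ty": 0,"tz": 0,"rx": 0,"ry": 0,"rz": 0},
])

```text
time: 5.97
position: [0.4811, -0.1342, 0.2535]
tool_rot: [-0.336, 0.942, -0.004, 0.004]
ft_force: [0.6, -0.7, -1.0]
grip_width: 0.0219
```

```bash
python3 - <<'E'
from h import *
o=robot.get_obs();print(o['q'].round(3))
plan([.507,.232,.2489],o=o)
plan([.507,.232,.2489],yaw=np.radians(90),o=o)
o,w=wr();save(w,0,'w7');print(o['time'],o['grip_width'],o['ft_force'],o['moment'])
E
```

```text
[-0.496  0.314  1.711 -0.     1.106 -2.752]
tool y yaw deg 129.27223224544665 T cm [-25.18  26.71   0.29] rv [-0.0098  0.004   0.    ] rows>= 8.8
tool y yaw deg 129.27223224544665 T cm [-25.18  26.71   0.29] rv [-0.008   0.0072  0.6854] rows>= 8.8
5.9667 0.021890507312186443 [ 0.55512997 -0.70114425 -0.96117316] [ 0.05113071 -0.01209186 -0.03217172]
```

View pics/w7.png

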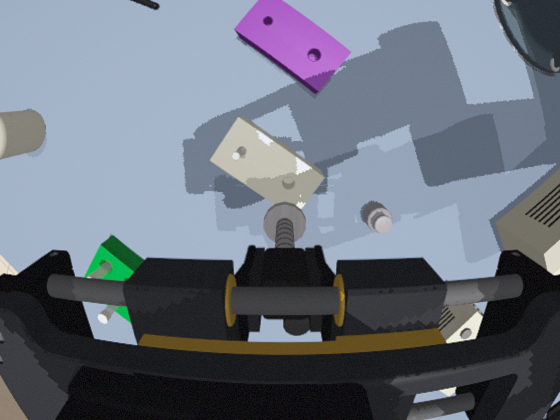

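Emit:
send_rows([
  {"tx": -2,"ty": 2.1,"tz": 0,"rx": 0,"ry": 0,"rz": 0},
  {"tx": -4.8,"ty": 5.0,"tz": 0,"rx": 0,"ry": 0,"rz": 0},
  {"tx": -7.6,"ty": 8,"tz": 0,"rx": 0,"ry": 0,"rz": 0},
  {"tx": -10.4,"ty": 11,"tz": 0,"rx": 0,"ry": 0,"rz": 0},
  {"tx": -13.2,"ty": 14,"tz": 0,"rx": 0,"ry": 0,"rz": 0},
])

```text
time: 6.43
position: [0.4902, 0.0609, 0.2468]
tool_rot: [-0.335, 0.942, 0.001, -0.002]
ft_force: [0.9, -0.7, -1.6]
grip_width: 0.0216
```

Emit:
send_rows([
  {"tx": -2.8,"ty": 3,"tz": 0,"rx": 0,"ry": 0,"rz": 0},
  {"tx": -5.6,"ty": 6,"tz": 0,"rx": 0,"ry": 0,"rz": 0},
  {"tx": -8.4,"ty": 9,"tz": 0,"rx": 0,"ry": 0,"rz": 0},
  {"tx": -11,"ty": 11.7,"tz": 0,"rx": 0,"ry": 0,"rz": 0},
  {"tx": -12,"ty": 12.7,"tz": 0,"rx": 0,"ry": 0,"rz": 0},
])

```text
time: 6.85
position: [0.5029, 0.2378, 0.2466]
tool_rot: [-0.338, 0.941, 0.001, -0.001]
ft_force: [0.5, -0.0, -2.4]
grip_width: 0.0221
```

Emit:
send_rows([
  {"tx": 0,"ty": 0,"tz": 0,"rx": 0,"ry": 0,"rz": 0},
  {"tx": 0,"ty": 0,"tz": 0,"rx": 0,"ry": 0,"rz": 0},
  {"tx": 0,"ty": 0,"tz": 0,"rx": 0,"ry": 0,"rz": 0},
])

```text
time: 7.1
position: [0.5036, 0.2322, 0.2475]
tool_rot: [-0.336, 0.942, -0.0, -0.002]
ft_force: [0.5, -0.9, -1.0]
grip_width: 0.0218
```

```bash
python3 - <<'E'
from h import *
o=robot.get_obs();print(o['q'].round(3))
plan([.507,.232,.222],o=o)
o,w=wr();save(w,0,'w8');print(o['time'],o['grip_width'],o['ft_force'],o['moment'],o['joint_velocities'].round(3))
c=robot.camera('scene');save(c,0,'s8')
im=cv2.imread('pics/s8.png');cv2.imwrite('pics/s8c.png',cv2.resize(im[90:220,240:400],None,fx=4.5,fy=4.5,interpolation=2))
E
```

```text
[ 2.310e-01  4.050e-01  1.579e+00 -1.000e-03  1.161e+00 -2.024e+00]
tool y yaw deg 129.23260544179084 T cm [-0.26 -0.23  2.55] rv [ 0.0007 -0.0033  0.    ] rows>= 0.62
7.1 0.021774557334046117 [ 0.48795897 -0.88669137 -0.97637891] [ 0.11550555  0.06337741 -0.00609414] [-0.022 -0.013 -0.002  0.002 -0.     0.001]
```

View pics/w8.png

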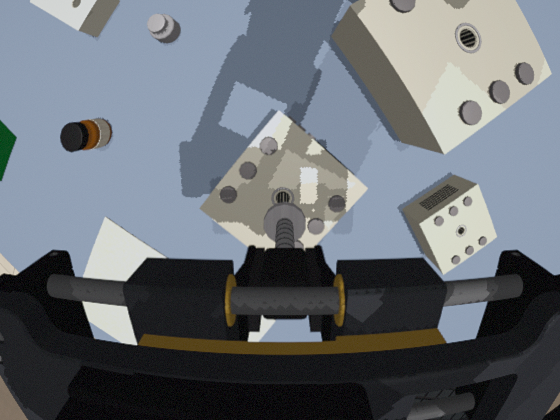

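View pics/s8c.png

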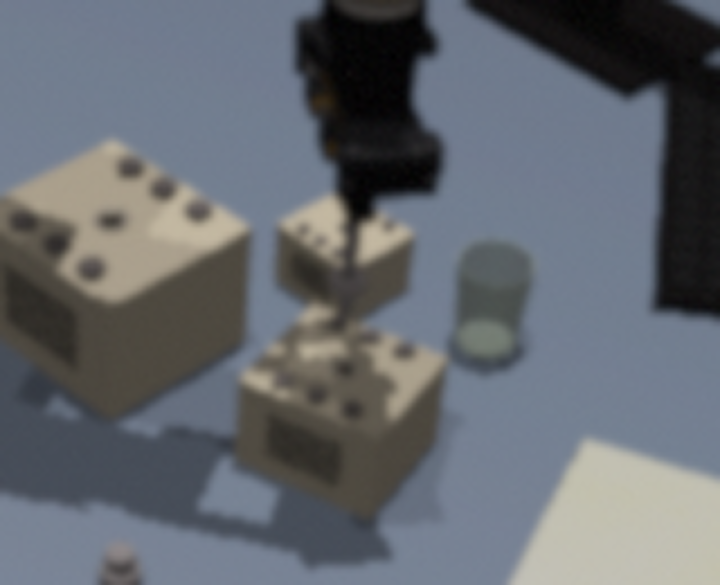

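```bash
python3 - <<'E'
from h import *
im=cv2.imread('pics/w8.png')
cv2.imwrite('pics/w8c.png',cv2.resize(im[130:270,195:375],None,fx=4.4,fy=4.4,interpolation=2))
o,w=wr();print(o['position'],o['ft_force'],o['moment'])
M=Ro.from_quat(o['tool_rot']).as_matrix()
for tz in (.0646,.0736): 
  u=wproj(o,w,o['position']+M@[0,0,tz]);print('axis at',tz,np.round(u,1),'crop',(np.array(u)-[195,130])*4.4)
for X in ([.507,.232,.09],[.5062,.2312,.09]): print((np.array(wproj(o,w,X))-[195,130])*4.4)
E
```

```text
[0.50412593 0.23183139 0.2481853 ] [-0.10115747 -0.09049667 -2.50307955] [ 0.08459422  0.01995217 -0.01555277]
axis at 0.0646 [284.4 225. ] crop [393.19346616 418.14080027]
axis at 0.0736 [284.4 221.1] crop [393.20682169 400.99985321]
[385.75703306 294.56816879]
[385.25468781 289.84815487]
```

View pics/w8c.png

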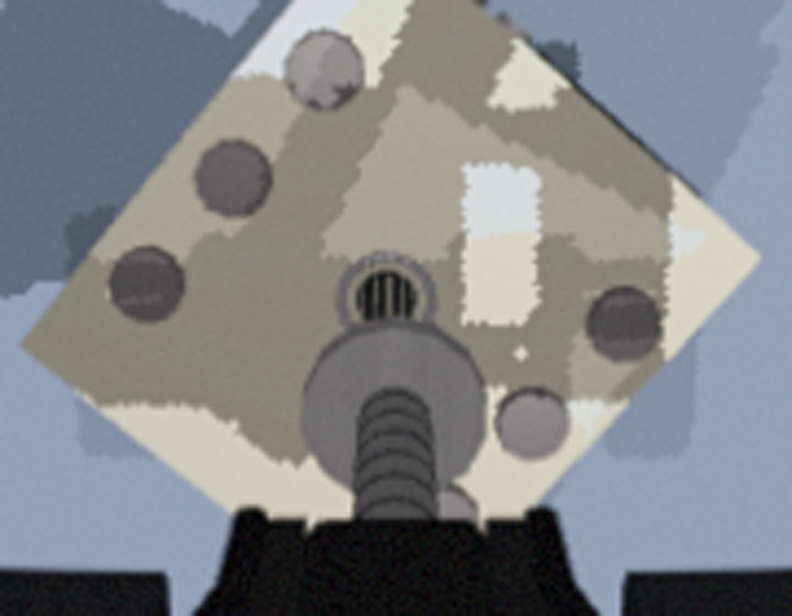

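```bash
cat > ov.py <<'E'
from h import *
import sys
def overlay(name,well,hfoot=.1056,col=(0,0),x0=195,y0=130,x1=375,y1=270,s=4.4,o=None,w=None):
    if o is None: o,w=wr()
    save(w,0,name);im=cv2.imread(f'pics/{name}.png')
    big=cv2.resize(im[y0:y1,x0:x1],None,fx=s,fy=s,interpolation=2)
    M=Ro.from_quat(o['tool_rot']).as_matrix();t=np.linspace(0,2*np.pi,73)
    def draw(P,c):
        q=np.array([wproj(o,w,p) for p in P]);q=((q+.5-[x0,y0])*s).astype(np.int32);cv2.polylines(big,[q],True,c,1)
    draw([o['position']+M@[col[0]+.016*np.cos(a),col[1]+.016*np.sin(a),hfoot-.041] for a in t],(0,0,255))
    for r in (.007,):draw([[well[0]+r*np.cos(a),well[1]+r*np.sin(a),.09] for a in t],(0,255,0))
    for sx in(-1,0,1):
      for sy in(-1,1): draw([[well[0]+sx*.032+.009*np.cos(a),well[1]+sy*.045+.009*np.sin(a),.096] for a in t],(255,0,255))
    cv2.imwrite(f'pics/{name}o.png',big);return o,w
E
python3 - <<'E'
from ov import *
o,w=overlay('w9',(.507,.232));print(o['time'],o['position'])
E
```

```text
7.25 [0.50434975 0.23186539 0.24849048]
```

View pics/w9o.png

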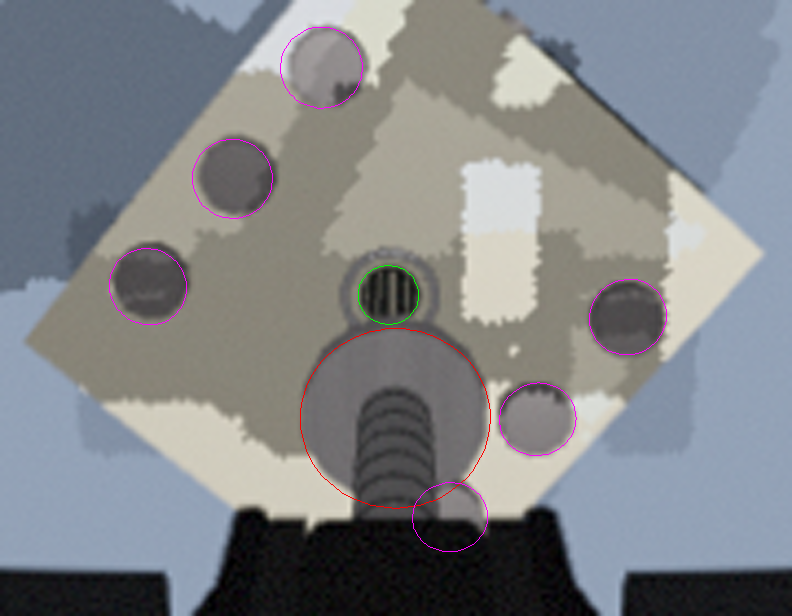

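```bash
python3 - <<'E'
from h import *
o,w=wr();K=w['intrinsics'];T=w['tool_from_camera'];z=w['z_map']
def p3(u,v):
    a=np.array([(u-K[0,2])/K[0,0],(v-K[1,2])/K[1,1]]);r=np.linalg.norm(a);d=np.array([*(a/r*np.tan(r)),1])*z[v,u]
    return T[:3,:3]@d+T[:3,3]
M=Ro.from_quat(o['tool_rot']).as_matrix()
P=np.array([[*p3(u,v),u,v] for v in range(195,250) for u in range(258,312)])
P=P[(P[:,2]>.055)&(P[:,2]<.085)]
# the disc top: fit plane robustly
A=np.c_[P[:,:2],np.ones(len(P))];s=np.ones(len(P),bool)
for _ in range(6):
    k=np.linalg.lstsq(A[s],P[s,2],rcond=None)[0];res=P[:,2]-A@k;s=abs(res)<.0025
print('n',s.sum(),'plane',k,np.std(res[s])); Q=P[s]
c,r=cv2.minEnclosingCircle(Q[:,:2].astype(np.float32)*1000);print('collar centre mm',c,r,'tz med',np.median(Q[:,2]))
for (u,v) in [(232,170),(305,165),(300,150),(330,190)]: q=p3(u,v);print((o['position']+M@q).round(4))
# rod points
for v in range(222,247,4): print(v,p3(284,v).round(4), z[v,280:290].round(3)[::3])
print(o['position'])
E
```

```text
n 947 plane [0.00531217 0.00438957 0.06435962] 0.0007522299663924505
collar centre mm (0.24824678897857666, 0.10963374376296997) 16.08075523376465 tz med 0.06436800405000043
[0.5179 0.175  0.0905]
[0.468  0.2288 0.0903]
[0.4596 0.2155 0.0883]
[0.4715 0.2653 0.0891]
222 [ 0.0061 -0.0003  0.0537] [0.23  0.229 0.228 0.232]
226 [ 0.006  -0.0002  0.0456] [0.223 0.221 0.221 0.222]
230 [ 0.0059 -0.0002  0.038 ] [0.216 0.213 0.212 0.215]
234 [ 0.0058 -0.0002  0.0308] [0.208 0.206 0.206 0.208]
238 [ 0.0062 -0.0002  0.0229] [0.201 0.199 0.199 0.201]
242 [ 0.0062 -0.0002  0.0165] [0.195 0.193 0.194 0.194]
246 [ 0.0062 -0.0002  0.0104] [0.189 0.188 0.188 0.188]
[0.50447076 0.23201117 0.24867505]
```

```bash
python3 - <<'E'
from h import *
plan([.5065,.232,.206])
E
```

```text
tool y yaw deg 129.14711033985012 T cm [-0.14 -0.14  4.28] rv [-0.     -0.0003 -0.    ] rows>= 1.03
```

Emit:
send_rows([
  {"tx": -0.05,"ty": -0.05,"tz": 1.5,"rx": 0,"ry": 0,"rz": 0},
  {"tx": -0.14,"ty": -0.14,"tz": 3,"rx": 0,"ry": 0,"rz": 0},
  {"tx": -0.14,"ty": -0.14,"tz": 4.3,"rx": 0,"ry": 0,"rz": 0},
  {"tx": -0.14,"ty": -0.14,"tz": 4.3,"rx": 0,"ry": 0,"rz": 0},
  {"tx": -0.14,"ty": -0.14,"tz": 4.3,"rx": 0,"ry": 0,"rz": 0},
])

```text
time: 7.77
position: [0.5061, 0.2326, 0.2055]
tool_rot: [-0.335, 0.942, 0.0, -0.001]
ft_force: [0.5, -0.7, -1.0]
grip_width: 0.0222
```

Emit:
send_rows([
  {"tx": 0,"ty": 0,"tz": 0,"rx": 0,"ry": 0,"rz": 0},
  {"tx": 0,"ty": 0,"tz": 0,"rx": 0,"ry": 0,"rz": 0},
  {"tx": 0,"ty": 0,"tz": 0,"rx": 0,"ry": 0,"rz": 0},
])

```text
time: 8.02
position: [0.5071, 0.2333, 0.2069]
tool_rot: [-0.336, 0.942, -0.0, 0.001]
ft_force: [0.6, -0.7, -1.5]
grip_width: 0.0221
```

```bash
python3 - <<'E'
from ov import *
o,w=overlay('w10',(.5065,.232));print(o['time'],o['position'],o['ft_force'],o['moment'],o['joint_velocities'].round(3))
plan([.5065,.232,.206])
E
```

```text
8.0167 [0.50708362 0.23333274 0.20685918] [ 0.5516812  -0.71965682 -1.5479737 ] [ 0.03661509  0.04297928 -0.00617679] [0.003 0.001 0.003 0.    0.001 0.   ]
tool y yaw deg 129.25956333179823 T cm [ 0.12 -0.08  0.07] rv [-0.0008  0.0016  0.    ] rows>= 0.04
```

View pics/w10o.png

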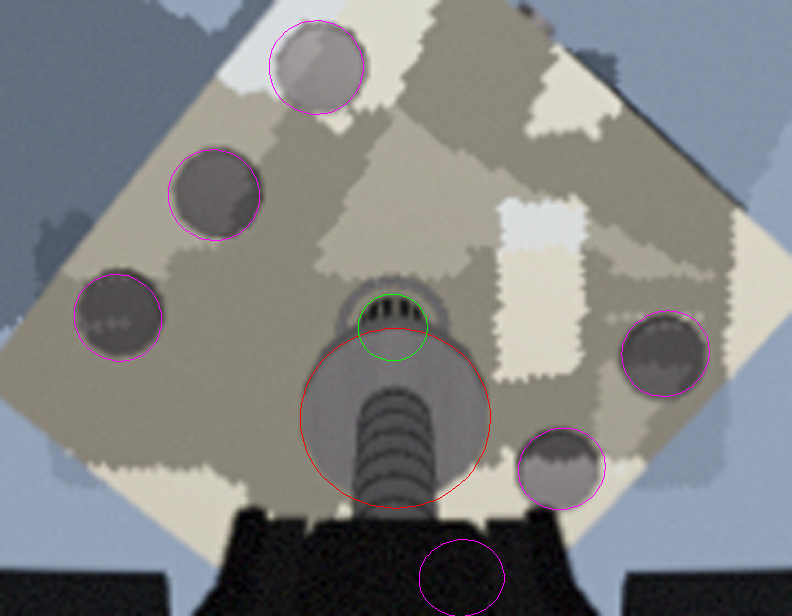

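Emit:
send_rows([
  {"tx": 0.12,"ty": -0.08,"tz": 0.2,"rx": 0,"ry": 0,"rz": 0},
  {"tx": 0.12,"ty": -0.08,"tz": 0.4,"rx": 0,"ry": 0,"rz": 0},
  {"tx": 0.12,"ty": -0.08,"tz": 0.6,"rx": 0,"ry": 0,"rz": 0},
  {"tx": 0.12,"ty": -0.08,"tz": 0.9,"rx": 0,"ry": 0,"rz": 0},
  {"tx": 0.12,"ty": -0.08,"tz": 1.2,"rx": 0,"ry": 0,"rz": 0},
])

```text
time: 8.48
position: [0.506, 0.2319, 0.1935]
tool_rot: [-0.336, 0.942, -0.0, -0.0]
ft_force: [0.9, 0.4, -2.0]
grip_width: 0.0218
```

Emit:
send_rows([
  {"tx": 0,"ty": 0,"tz": 0,"rx": 0,"ry": 0,"rz": 0},
  {"tx": 0,"ty": 0,"tz": 0,"rx": 0,"ry": 0,"rz": 0},
  {"tx": 0,"ty": 0,"tz": 0,"rx": 0,"ry": 0,"rz": 0},
  {"tx": 0,"ty": 0,"tz": 0,"rx": 0,"ry": 0,"rz": 0},
])

```text
time: 8.82
position: [0.5061, 0.2319, 0.1939]
tool_rot: [-0.336, 0.942, -0.0, 0.0]
ft_force: [0.6, -0.5, -1.2]
grip_width: 0.0215
```

```bash
python3 - <<'E'
from h import *
o=robot.get_obs();print(o['time'],o['position'],o['ft_force'],o['moment'],o['joint_velocities'].round(3))
plan([.5065,.232,.18],o=o)
E
```

```text
8.8167 [0.50613907 0.23191868 0.19392524] [ 0.60542263 -0.48661107 -1.18875252] [0.05074514 0.04311838 0.0178292 ] [ 0.001 -0.    -0.    -0.002 -0.001  0.   ]
tool y yaw deg 129.2630710098207 T cm [-0.03 -0.02  1.39] rv [-0.0002  0.0002  0.    ] rows>= 0.33
```

Emit:
send_rows([
  {"tx": -0.03,"ty": -0.02,"tz": 0.3,"rx": 0,"ry": 0,"rz": 0},
  {"tx": -0.03,"ty": -0.02,"tz": 0.6,"rx": 0,"ry": 0,"rz": 0},
  {"tx": -0.03,"ty": -0.02,"tz": 0.9,"rx": 0,"ry": 0,"rz": 0},
  {"tx": -0.03,"ty": -0.02,"tz": 1.2,"rx": 0,"ry": 0,"rz": 0},
  {"tx": -0.03,"ty": -0.02,"tz": 1.4,"rx": 0,"ry": 0,"rz": 0},
])

```text
time: 9.23
position: [0.5064, 0.232, 0.1794]
tool_rot: [-0.336, 0.942, 0.0, -0.0]
ft_force: [-0.4, 1.2, -1.5]
grip_width: 0.0218
```

```bash
python3 - <<'E'
from h import *
o=robot.get_obs();print(o['time'],o['position'],o['ft_force'],o['moment'],o['joint_velocities'].round(3))
plan([.5065,.232,.166],o=o)
E
```

```text
9.2333 [0.50636419 0.23197057 0.17937294] [-0.40602573  1.15254477 -1.52873789] [ 0.15563946 -0.04774181 -0.03750002] [ 0.002  0.031  0.02  -0.001 -0.051 -0.001]
tool y yaw deg 129.25426720998422 T cm [-0.01 -0.01  1.34] rv [ 0.0002  0.     -0.    ] rows>= 0.32
```

Emit:
send_rows([
  {"tx": 0,"ty": 0,"tz": 0.3,"rx": 0,"ry": 0,"rz": 0},
  {"tx": 0,"ty": 0,"tz": 0.6,"rx": 0,"ry": 0,"rz": 0},
  {"tx": 0,"ty": 0,"tz": 0.9,"rx": 0,"ry": 0,"rz": 0},
  {"tx": 0,"ty": 0,"tz": 1.2,"rx": 0,"ry": 0,"rz": 0},
  {"tx": 0,"ty": 0,"tz": 1.3,"rx": 0,"ry": 0,"rz": 0},
])

```text
time: 9.65
position: [0.5064, 0.232, 0.1664]
tool_rot: [-0.336, 0.942, 0.0, -0.0]
ft_force: [0.3, 0.9, -1.6]
grip_width: 0.0215
```

Emit:
send_rows([
  {"tx": 0,"ty": 0,"tz": 0,"rx": 0,"ry": 0,"rz": 0},
  {"tx": 0,"ty": 0,"tz": 0,"rx": 0,"ry": 0,"rz": 0},
])

```text
time: 9.82
position: [0.5064, 0.2319, 0.1668]
tool_rot: [-0.336, 0.942, 0.0, -0.0]
ft_force: [0.0, 0.5, -1.7]
grip_width: 0.0218
```

```bash
python3 - <<'E'
from h import *
o=robot.get_obs();print(o['time'],o['position'],o['ft_force'],o['moment'],o['joint_velocities'].round(3))
plan([.5065,.232,.160],o=o)
o,w=wr();save(w,0,'w11')
E
```

```text
9.8167 [0.50636166 0.23193076 0.16676762] [ 0.04125408  0.49742823 -1.67962685] [ 0.17855832 -0.03295798 -0.01447762] [-0.    -0.003 -0.    -0.001  0.002  0.   ]
tool y yaw deg 129.25903349256296 T cm [-0.02 -0.    0.68] rv [ 0.0001 -0.0001  0.    ] rows>= 0.16
```

View pics/w11.png

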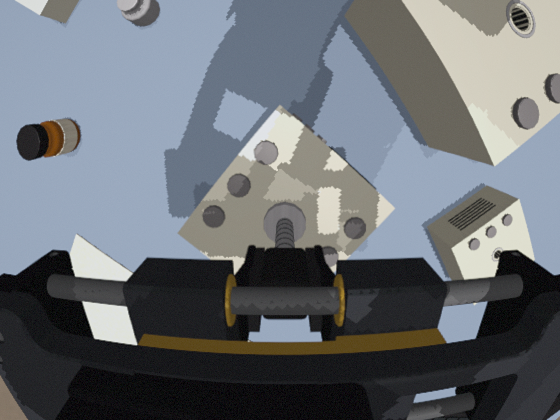

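Emit:
send_rows([
  {"tx": 0,"ty": 0,"tz": 0.15,"rx": 0,"ry": 0,"rz": 0},
  {"tx": 0,"ty": 0,"tz": 0.3,"rx": 0,"ry": 0,"rz": 0},
  {"tx": 0,"ty": 0,"tz": 0.45,"rx": 0,"ry": 0,"rz": 0},
  {"tx": 0,"ty": 0,"tz": 0.6,"rx": 0,"ry": 0,"rz": 0},
  {"tx": 0,"ty": 0,"tz": 0.75,"rx": 0,"ry": 0,"rz": 0},
])

```text
time: 10.28
position: [0.5065, 0.2319, 0.1597]
tool_rot: [-0.336, 0.942, -0.0, 0.0]
ft_force: [-0.4, -0.2, 2.2]
grip_width: 0.0219
```

```bash
python3 - <<'E'
from h import *
o=robot.get_obs();print(o['time'],o['position'],o['ft_force'],o['moment'])
plan([.5065,.232,.160],o=o)
E
```

```text
10.2833 [0.50651559 0.23193252 0.15972913] [-0.37229253 -0.2083334   2.17315759] [ 0.09533453  0.1982553  -0.01484035]
tool y yaw deg 129.259899172633 T cm [-0.    0.01 -0.03] rv [-0.0003  0.0005  0.    ] rows>= 0.01
```

Emit:
send_rows([
  {"tx": 0,"ty": 0,"tz": 0.1,"rx": 0,"ry": 0,"rz": 0},
  {"tx": 0,"ty": 0,"tz": 0.2,"rx": 0,"ry": 0,"rz": 0},
  {"tx": 0,"ty": 0,"tz": 0.3,"rx": 0,"ry": 0,"rz": 0},
  {"tx": 0,"ty": 0,"tz": 0.4,"rx": 0,"ry": 0,"rz": 0},
  {"tx": 0,"ty": 0,"tz": 0.5,"rx": 0,"ry": 0,"rz": 0},
])

```text
time: 10.7
position: [0.5065, 0.2319, 0.1543]
tool_rot: [-0.336, 0.942, -0.0, 0.0]
ft_force: [-0.3, -0.0, 2.5]
grip_width: 0.0216
```

Emit:
send_rows([
  {"tx": 0,"ty": 0,"tz": 0.04,"rx": 0,"ry": 0,"rz": 0},
  {"tx": 0,"ty": 0,"tz": 0.08,"rx": 0,"ry": 0,"rz": 0},
  {"tx": 0,"ty": 0,"tz": 0.12,"rx": 0,"ry": 0,"rz": 0},
  {"tx": 0,"ty": 0,"tz": 0.16,"rx": 0,"ry": 0,"rz": 0},
])

```text
time: 11.03
position: [0.5065, 0.2319, 0.1527]
tool_rot: [-0.336, 0.942, -0.0, 0.0]
ft_force: [-0.3, -0.3, 2.6]
grip_width: 0.0217
```

Emit:
send_rows([
  {"tx": 0,"ty": 0,"tz": 0.05,"rx": 0,"ry": 0,"rz": 0},
  {"tx": 0,"ty": 0,"tz": 0.1,"rx": 0,"ry": 0,"rz": 0},
  {"tx": 0,"ty": 0,"tz": 0.14,"rx": 0,"ry": 0,"rz": 0},
  {"tx": 0,"ty": 0,"tz": 0.18,"rx": 0,"ry": 0,"rz": 0},
])

```text
time: 11.37
position: [0.5064, 0.2319, 0.1509]
tool_rot: [-0.336, 0.942, -0.0, 0.0]
ft_force: [-0.6, 0.7, 3.0]
grip_width: 0.0218
```

Emit:
send_rows([
  {"tx": 0,"ty": 0,"tz": 0.05,"rx": 0,"ry": 0,"rz": 0},
  {"tx": 0,"ty": 0,"tz": 0.1,"rx": 0,"ry": 0,"rz": 0},
  {"tx": 0,"ty": 0,"tz": 0.14,"rx": 0,"ry": 0,"rz": 0},
  {"tx": 0,"ty": 0,"tz": 0.18,"rx": 0,"ry": 0,"rz": 0},
])

```text
time: 11.7
position: [0.5064, 0.2319, 0.1491]
tool_rot: [-0.336, 0.942, -0.0, 0.0]
ft_force: [-0.3, -0.4, 1.8]
grip_width: 0.0217
```

Emit:
send_rows([
  {"tx": 0,"ty": 0,"tz": 0.05,"rx": 0,"ry": 0,"rz": 0},
  {"tx": 0,"ty": 0,"tz": 0.1,"rx": 0,"ry": 0,"rz": 0},
  {"tx": 0,"ty": 0,"tz": 0.14,"rx": 0,"ry": 0,"rz": 0},
  {"tx": 0,"ty": 0,"tz": 0.18,"rx": 0,"ry": 0,"rz": 0},
])

```text
time: 12.03
position: [0.5064, 0.2319, 0.1473]
tool_rot: [-0.336, 0.942, -0.0, 0.0]
ft_force: [0.2, 0.0, 3.4]
grip_width: 0.022
```

Emit:
send_rows([
  {"tx": 0,"ty": 0,"tz": 0.05,"rx": 0,"ry": 0,"rz": 0},
  {"tx": 0,"ty": 0,"tz": 0.1,"rx": 0,"ry": 0,"rz": 0},
  {"tx": 0,"ty": 0,"tz": 0.14,"rx": 0,"ry": 0,"rz": 0},
  {"tx": 0,"ty": 0,"tz": 0.18,"rx": 0,"ry": 0,"rz": 0},
])

```text
time: 12.37
position: [0.5064, 0.2319, 0.1455]
tool_rot: [-0.336, 0.942, -0.0, 0.0]
ft_force: [-0.2, 0.1, 2.7]
grip_width: 0.0218
```

Emit:
send_rows([
  {"tx": 0,"ty": 0,"tz": 0.05,"rx": 0,"ry": 0,"rz": 0},
  {"tx": 0,"ty": 0,"tz": 0.1,"rx": 0,"ry": 0,"rz": 0},
  {"tx": 0,"ty": 0,"tz": 0.14,"rx": 0,"ry": 0,"rz": 0},
  {"tx": 0,"ty": 0,"tz": 0.18,"rx": 0,"ry": 0,"rz": 0},
])

```text
time: 12.7
position: [0.5064, 0.2319, 0.1438]
tool_rot: [-0.336, 0.942, -0.0, 0.0]
ft_force: [0.1, -0.3, 5.8]
grip_width: 0.0216
```

Emit:
send_rows([
  {"tx": 0,"ty": 0,"tz": 0,"rx": 0,"ry": 0,"rz": 0},
])

```text
time: 12.78
position: [0.5065, 0.2319, 0.1438]
tool_rot: [-0.336, 0.942, -0.0, 0.0]
ft_force: [0.2, -0.0, 4.4]
grip_width: 0.0219
```

Emit:
send_rows([
  {"tx": 0,"ty": 0,"tz": 0.02,"rx": 0,"ry": 0,"rz": 0},
  {"tx": 0,"ty": 0,"tz": 0.04,"rx": 0,"ry": 0,"rz": 0},
  {"tx": 0,"ty": 0,"tz": 0.04,"rx": 0,"ry": 0,"rz": 0},
])

```text
time: 13.03
position: [0.5065, 0.2319, 0.1436]
tool_rot: [-0.336, 0.942, -0.0, 0.0]
ft_force: [0.4, -0.3, 4.8]
grip_width: 0.0223
```

Emit:
send_rows([
  {"tx": 0,"ty": 0,"tz": 0.03,"rx": 0,"ry": 0,"rz": 0},
  {"tx": 0,"ty": 0,"tz": 0.06,"rx": 0,"ry": 0,"rz": 0},
  {"tx": 0,"ty": 0,"tz": 0.06,"rx": 0,"ry": 0,"rz": 0},
  {"tx": 0,"ty": 0,"tz": 0.06,"rx": 0,"ry": 0,"rz": 0},
])

```text
time: 13.37
position: [0.5065, 0.2319, 0.1433]
tool_rot: [-0.336, 0.942, -0.0, 0.0]
ft_force: [-0.7, -0.5, 7.0]
grip_width: 0.0217
```

Emit:
send_rows([
  {"tx": 0,"ty": 0,"tz": 0.03,"rx": 0,"ry": 0,"rz": 0},
  {"tx": 0,"ty": 0,"tz": 0.05,"rx": 0,"ry": 0,"rz": 0},
  {"tx": 0,"ty": 0,"tz": 0.05,"rx": 0,"ry": 0,"rz": 0},
  {"tx": 0,"ty": 0,"tz": 0.05,"rx": 0,"ry": 0,"rz": 0},
  {"tx": 0,"ty": 0,"tz": 0.05,"rx": 0,"ry": 0,"rz": 0},
])

```text
time: 13.78
position: [0.5065, 0.2319, 0.143]
tool_rot: [-0.336, 0.942, -0.0, 0.0]
ft_force: [-0.8, -0.6, 8.6]
grip_width: 0.0219
```

```bash
python3 - <<'E'
from h import *
o,w=wr();print(o['time'],o['position'],o['ft_force'],o['moment'],'foot depth mm',(.09-(o['position'][2]-.1054))*1000)
K=w['intrinsics'];T=w['tool_from_camera'];z=w['z_map'];save(w,0,'w12')
def p3(u,v):
    a=np.array([(u-K[0,2])/K[0,0],(v-K[1,2])/K[1,1]]);r=np.linalg.norm(a);d=np.array([*(a/r*np.tan(r)),1])*z[v,u]
    return T[:3,:3]@d+T[:3,3]
for u,v in [(270,226),(298,226),(284,240),(262,200),(240,190)]: print(u,v,p3(u,v).round(4))
E
```

```text
13.7833 [0.50648358 0.23194178 0.14302099] [-0.84324471 -0.64345334  8.64347199] [ 0.00243407  0.25710981 -0.03479974] foot depth mm 52.37900884924942
270 226 [ 0.0067 -0.0096  0.0436]
298 226 [0.0068 0.0092 0.0434]
284 240 [ 0.0059 -0.0002  0.0206]
262 200 [ 0.0224 -0.0153  0.0525]
240 190 [ 0.0307 -0.0295  0.0472]
```

View pics/w12.png

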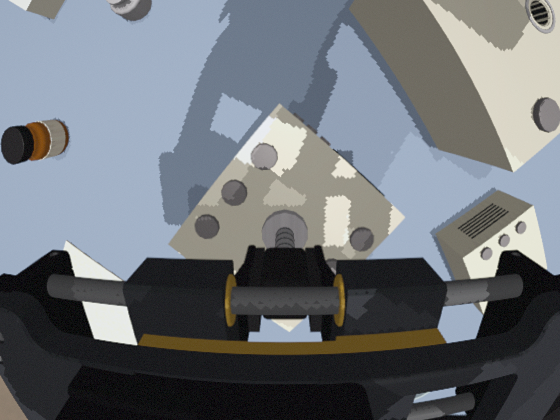

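Emit:
send_rows([
  {"tx": 0,"ty": 0,"tz": -0.05,"rx": 0,"ry": 0,"rz": 0},
  {"tx": 0,"ty": 0,"tz": -0.1,"rx": 0,"ry": 0,"rz": 0},
  {"tx": 0,"ty": 0,"tz": -0.1,"rx": 0,"ry": 0,"rz": 0},
])

```text
time: 14.08
position: [0.5065, 0.232, 0.1433]
tool_rot: [-0.336, 0.942, -0.0, 0.0]
ft_force: [0.0, 0.2, 3.4]
grip_width: 0.0213
```

Emit:
send_rows([
  {"tx": 0,"ty": 0,"tz": 0,"rx": 0,"ry": 0,"rz": 0},
  {"tx": 0,"ty": 0,"tz": 0,"rx": 0,"ry": 0,"rz": 0},
  {"tx": 0,"ty": 0,"tz": 0,"rx": 0,"ry": 0,"rz": 0},
  {"tx": 0,"ty": 0,"tz": 0,"rx": 0,"ry": 0,"rz": 0},
  {"tx": 0,"ty": 0,"tz": 0,"rx": 0,"ry": 0,"rz": 0},
], claw=7.0, squeeze=10)

```text
time: 14.5
position: [0.506, 0.2318, 0.1428]
tool_rot: [-0.336, 0.942, 0.0, -0.001]
ft_force: [0.6, -0.9, -0.5]
grip_width: 0.047
```

Emit:
send_rows([
  {"tx": 0,"ty": 0,"tz": 0,"rx": 0,"ry": 0,"rz": 0},
  {"tx": 0,"ty": 0,"tz": 0,"rx": 0,"ry": 0,"rz": 0},
  {"tx": 0,"ty": 0,"tz": 0,"rx": 0,"ry": 0,"rz": 0},
])

```text
time: 14.75
position: [0.5063, 0.2319, 0.1432]
tool_rot: [-0.336, 0.942, 0.0, -0.0]
ft_force: [0.3, -0.3, 0.6]
grip_width: 0.0658
```

```bash
python3 - <<'E'
from h import *
o,w=wr();print(o['time'],o['position'],o['ft_force'],o['grip_width']);save(w,0,'w13')
E
```

```text
14.75 [0.50630808 0.23189819 0.14317653] [ 0.29781384 -0.30202007  0.63798558] 0.06576778553288146
```

View pics/w13.png

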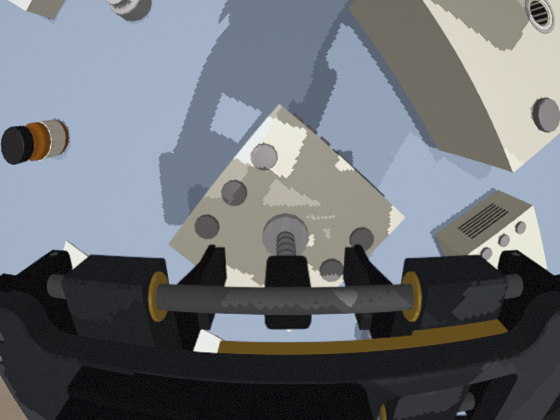

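Emit:
send_rows([
  {"tx": 0,"ty": 0,"tz": -1.5,"rx": 0,"ry": 0,"rz": 0},
  {"tx": 0,"ty": 0,"tz": -4,"rx": 0,"ry": 0,"rz": 0},
  {"tx": 0,"ty": 0,"tz": -7,"rx": 0,"ry": 0,"rz": 0},
  {"tx": 0,"ty": 0,"tz": -10,"rx": 0,"ry": 0,"rz": 0},
  {"tx": 0,"ty": 0,"tz": -12,"rx": 0,"ry": 0,"rz": 0},
])

```text
time: 15.22
position: [0.5073, 0.2322, 0.2661]
tool_rot: [-0.336, 0.942, -0.0, 0.002]
ft_force: [1.2, 1.0, -0.6]
grip_width: 0.0696
```

Emit:
send_rows([
  {"tx": -1.5,"ty": 0,"tz": -1,"rx": 0,"ry": 0,"rz": 0},
  {"tx": -4,"ty": 0,"tz": -1,"rx": 0,"ry": 0,"rz": 0},
  {"tx": -6,"ty": 0,"tz": -1,"rx": 0,"ry": 0,"rz": 0},
  {"tx": -6,"ty": 0,"tz": -1,"rx": 0,"ry": 0,"rz": 0},
  {"tx": -6,"ty": 0,"tz": -1,"rx": 0,"ry": 0,"rz": 0},
])

```text
time: 15.63
position: [0.5528, 0.27, 0.2728]
tool_rot: [-0.336, 0.942, -0.0, -0.0]
ft_force: [-0.1, -0.2, 0.2]
grip_width: 0.0698
```

```bash
python3 - <<'E'
from h import *
o,w=wr();print(o['time'],o['position'],o['ft_force'],o['grip_width']);save(w,0,'w14')
K=w['intrinsics'];T=w['tool_from_camera'];z=w['z_map'];M=Ro.from_quat(o['tool_rot']).as_matrix()
v,u=np.mgrid[0:300,0:560];a=np.stack([(u-K[0,2])/K[0,0],(v-K[1,2])/K[1,1]],-1);r=np.linalg.norm(a,axis=-1,keepdims=True)+1e-9
d=np.concatenate([a/r*np.tan(r),np.ones_like(r)],-1)*z[:300,:,None]
W=(d@T[:3,:3].T+T[:3,3])@M.T+o['position'];W[z[:300]==0]=9
near=np.hypot(W[...,0]-.5065,W[...,1]-.232)
for lo,hi,nm in [(.176,.2,'handle top'),(.094,.106,'collar top'),(.088,.094,'top')]:
    s=(near<(.03 if nm!='collar top' else .0185))&(W[...,2]>lo)&(W[...,2]<hi)
    P=W[s];print(nm,s.sum(),P.mean(0).round(4) if len(P) else '',np.median(P[:,2]) if len(P) else '')
    if nm=='handle top' and len(P):
        c,_=cv2.minEnclosingCircle((P[:,:2]*1000).astype(np.float32));print('centre',c,'z',np.percentile(P[:,2],[5,50,95]))
c=robot.camera('scene');save(c,0,'s14');im=cv2.imread('pics/s14.png');cv2.imwrite('pics/s14c.png',cv2.resize(im[90:220,240:400],None,fx=4.5,fy=4.5,interpolation=2))
E
```

```text
15.6333 [0.55276801 0.27002332 0.27280517] [-0.13368381 -0.15355189  0.21509815] 0.06975812725914553
handle top 786 [0.509  0.2359 0.1831] 0.1832396929683231
centre (509.33392333984375, 235.98397827148438) z [0.18124441 0.18323969 0.18454213]
collar top 219 [0.5018 0.2266 0.1003] 0.1004278477720909
top 1428 [0.5021 0.2274 0.0901] 0.09012704973001193
```

View pics/w14.png

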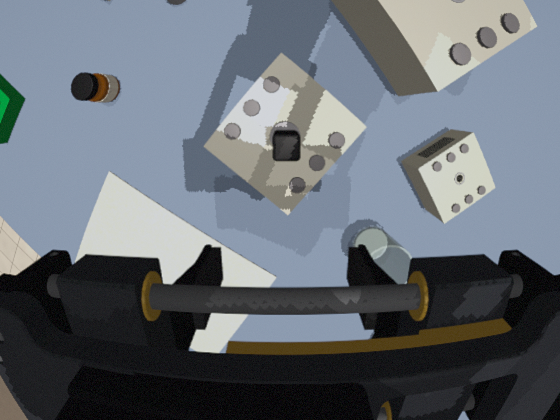

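View pics/s14c.png

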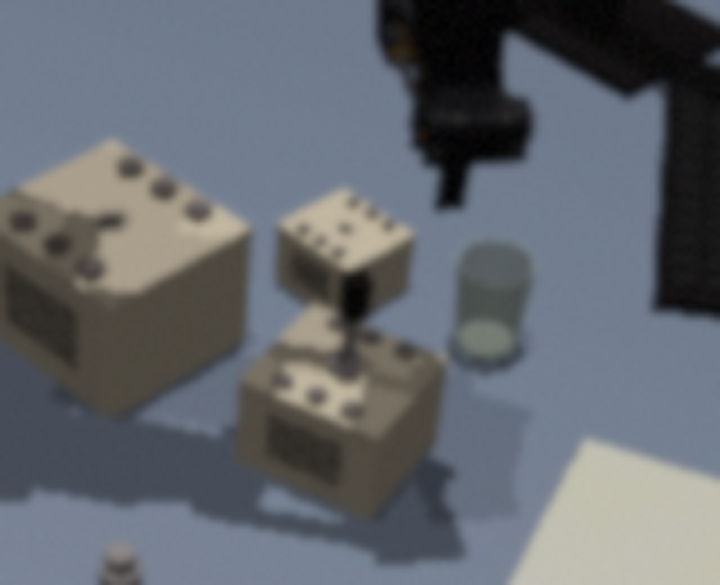

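```bash
python3 - <<'E'
from ov import *
o,w=overlay('w15',(.5065,.232),x0=180,y0=40,x1=380,y1=220,s=3.3);print(o['time'],o['position'],o['ft_force'],o['joint_velocities'].round(3))
E
```

```text
15.7333 [0.55164031 0.26933646 0.2726492 ] [-0.95679527  0.37550609  0.41243799] [-0.004 -0.006  0.009  0.002 -0.004  0.001]
```

View pics/w15o.png

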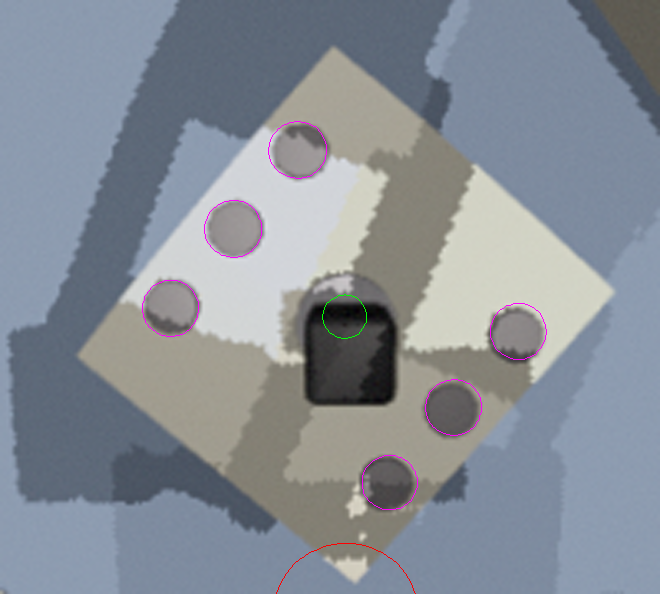

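```bash
python3 -c "
from rig import robot
print(robot.hand_in())"
```

```text
the job is handed in; nothing more can be done
None
```

The gauge is standing released in the well of the middle-sized heater, with its collar down at the mouth. I handed the job in at about 15.7 s; the hand-in gives no verdict, so I can't confirm it passed.

**What I did:** I drew the gauge from the white stand and lowered it foot first. The collar caught on the heater top and slid up about 20 mm. I kept pressing until the foot was on the bottom, about 52 mm down. The wrist force peaked at a reading of 8.6 N, which I estimate as about 10 N on the heater in all and about 6 N on the bottom. I then eased off, opened the gripper and moved clear. The pressing force rose about 6 N per mm, which matches the bottom pad.

**Last checks:**
- **Height:** the handle top measured 183 mm above the bench, which agrees with a depth of about 52 mm.
- **Collar:** its underside measured about 1.4 mm above the mouth, within the 3 mm allowed.
- **Heater and robot:** the heater lined up with where I had measured it, and the robot was clear of everything.
- **Lean (the weak point):** the gauge is not perfectly upright. The handle top measured about 5 mm off the well's axis, a lean of roughly 0.035–0.04 rad. The well's clearance limits it to about 0.044 rad, so it should stay under 0.06, but I did not measure the tilt separately.
- **Bystanders:** I saw none disturbed in the pictures, but did not re-measure each one.

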